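# Drive the worn bushing out of the suspension link

## Task

Take the drift (steel rod with an orange grip) from its wooden rest and push it through the eye of the clamped suspension link, from the side where the blue pad lies, so that the worn bushing comes out of the far side and drops into the red catch tray. Then draw the drift back out and lay it back in its rest, in both notches. Move the bushing only with the drift, never with the gripper, and leave the new bushings, the wrench and the brake pad where they are.

Things in the scene. Friction and masses are not known exactly. Their poses are not given: they have to be found in the camera images.
- bore (a point): Centre of the bore in the eye of the dark steel suspension link, which is clamped immovably on a blue bench fixture; 80 mm above the bench. The bore runs level along this point's y axis, open at both ends, 44 mm diameter; the eye is 64 mm long (end faces at y = -32 and +32 mm) and 64 mm across outside. The link runs away from the eye along +x; its clamp, 110 to 190 mm out along +x, is up to 120 mm high and 130 mm wide. Nothing stands above the eye.
- bushing_center (a point): Centre of the worn bushing, a brass-coloured cylinder 40 mm diameter, 60 mm long (along its own y), about 0.25 kg, lying inside the bore with its faces within a few mm of the eye's faces. It has been broken loose already: it slides with a push of about 1 to 4 N. Its end faces are closed against the drift (the bolt hole drawn on them is much smaller than the drift). It is out once the drift's nose has passed the eye's far face.
- tray_floor (a point): Centre of the floor (rubber, 8 mm above the bench) of the red open catch tray: 150 mm (its x) by 160 mm (its y), rim 35 mm above the bench, fixed. Its nearer edge lies under one end of the bore, on either the +y or the -y side of the eye, centred on the bore's line.
- pad: Flat blue pad, 130 x 130 x 4 mm, fixed on the bench at the other end of the bore, centred on its line: the side to push from. Origin at the centre of its underside.
- drift_center (a point): Centre of the drift, a straight steel rod 200 mm long, 22 mm diameter, with an orange grip 26 mm diameter over the middle 60 mm; both ends alike; 0.28 kg. Its axis is this point's x, level at the start, lying in the rest.
- rest_center (a point): Where the drift's centre lies when the drift is in its rest: 55 mm above the bench. The rest is a fixed plywood base, 160 (x) x 70 x 10 mm high, with two V notches at x = -60 and +60 mm (each 20 mm thick, sides at 45 degrees, 46 mm wide at the top, 57 mm high) that hold the bare rod either side of the grip; the drift lies along this point's x. Between the notches 100 mm are free down to the base. The rest is to the left or to the right of the link.
- newbox: Bystander: open blue box 130 x 100 x 45 mm with the new bushings, fixed, on the side of the link where the rest is not. Origin at the centre of its underside.
- wrench: Bystander: steel open-ended wrench, 190 mm, lying on the bench beyond and to the right of the link's eye. Origin near its middle, on its underside.
- brakepad: Bystander: brake pad lying flat on the bench to the left of the link's eye, 60 x 130 x 17 mm. Origin at the centre of its underside.
- new0: Bystander: new red bushing lying in the blue box, 36 mm diameter, 60 mm long. Origin at its centre.
- new1: Bystander: second new red bushing in the blue box, same size. Origin at its centre.
- bushing: The same worn bushing: its origin lies at its centre.
- drift: The same drift: its origin lies at its centre.

How it is judged:
On the way, in this order (a step that is already met when the one before it is completed fails the run):
1. the drift, in line with the bore (within about 9 degrees) and its nose inside it, has pushed the bushing at least 12 mm (distance of bushing_center from where it was at the start of the episode above 0.012 m and distance between drift_center and bushing_center below 0.137 m and distance between drift_center and bore below 0.128 m and angle between the x axis of drift_center and the y axis of bore, either way round below 0.16 rad), for 0.1 s.
2. the bushing has dropped into the catch tray (x of bushing_center in the frame of tray_floor between -0.072 and 0.072 m and y of bushing_center in the frame of tray_floor between -0.077 and 0.077 m and z of bushing_center in the frame of tray_floor between 0 and 0.042 m), for 0.2 s.
At the end, for the whole second after the job is handed in: The worn bushing lies at rest in the catch tray (its centre within the tray's walls and less than 42 mm above the tray's floor); the drift lies still in its rest, its centre within 30 mm of the rest's centre and its axis within 0.12 rad of the rest's (all of step 2 and linear speed of each of bushing, drift below 0.02 m/s and distance between drift_center and rest_center below 0.03 m and angle between the x axis of drift_center and the x axis of rest_center, either way round below 0.12 rad); the robot touches nothing.
It fails at once if the gripper pushes on the worn bushing (over 1 N) (contact force between the fingers and bushing above 1 N).
It fails at once if a bystander (wrench, brake pad, new bushings) is moved more than 30 mm (distance of any of wrench, brakepad, new0, new1 from where it was at the start of the episode above 0.03 m).
It also fails if it takes over 61 s, if anything falls off the work surface, if the arm or the gripper's body presses on something with over 40 N, if the wrist force passes 120 N, or if a joint passes its speed limit or range.

## Robot

A 6-joint arm with a two-finger parallel gripper is mounted at the origin on the work surface. World frame = base frame: x ahead of the robot, y to its left, z up, the work surface at z = 0. Lengths are in m, angles in rad, forces in N, time in s.
With the tool pointing down it reaches from about 0.25 to 0.775 m from the base axis. Payload 4 kg.
Tool frame: the origin (TCP) lies at the very end of the fingers, on their centre line; the grasp point (between the pads) lies hold_point_z behind it (hold_point_z is the distance from the TCP to the grasp point, in m); z points along the fingers, y is the direction in which the jaws open and shut (so a half turn about z gives the same grasp; the last joint's range is limited). The gripper opens to 94 mm and grips with 3 to 60 N. Pads are 16 mm wide; open, the fingers measure 119 mm over their backs; the gripper's body (75 mm by 177 mm) begins 78 mm behind the grasp point.
Start: joints at [1.092, 0.087, 1.371, -0, 1.684, -0.103], TCP at [0.202, 0.512, 0.206] pointing down, gripper open.
Joint ranges: [-3.1, 3.1], [-0.76, 2.03], [0.27, 2.55], [-1.08, 4.22], [0.17, 2.65], [-2.57, 2.57]. Speed limits (rad/s): [2.79, 2.79, 3.14, 3.14, 3.14, 3.14].

## Interface

Orientations are given as [roll, pitch, yaw] about the fixed x, y, z axes, in that order (R = Rz(yaw) Ry(pitch) Rx(roll)).
In Python, from bench import * gives the robot as it stands.
- The arm moves only by the tool step_arm, never from a script. Its argument "increments" is text: rows parted by semicolons, each of 6 numbers parted by spaces: the shift along the tool's x, y, z in cm, then the turn, a rotation vector about the tool's x, y, z in rad. A call has 1 to 5 rows; each row shifts and turns the commanded pose from where the row before left it, along the tool's axes as they then stand; what a row does not reach is not made up. A row lasts 1/10 s, in which the tool goes at most 50 mm and 8.59 degrees, less where a joint would pass 70% of its speed; a pose out of reach is approached as far as the arm can. A call is refused whole if a number of a shift passes 5 or a number of a turn 0.15, either way. A call with a gripper value outside its range is refused whole. "claw" is the gripper's target within -1 to 1 (shut at 1, half-way at 0, fully open at -1), set as the call begins (left out, the last holds). The fingers move at their own pace and stop on an object; the grip force is fixed at half the most. Time passes only in rows, so rows that do not move let the fingers close. It gives the time, the measured TCP pose, the force and the opening at its end, in the units of the state.
- get_obs(): the state, without advancing time (a new reading comes with each control period).
- snapshot(name): name is "scene" or "top"; returns the picture (480x640x3 uint8, red, green, blue); there is no depth.
- calibration(name): a dict with "camera_matrix" (3x3 intrinsics, pixels), "k1" (the pictures are not rectified: a ray, as slopes to the right and down, at radius r is drawn at 1 + k1 r^2 times it, then the intrinsics apply), "eye" and "orientation" of the camera in the world. Camera axes: x right, y up, looking along -z (the intrinsics and any distortion apply to the point x, -y, -z); pixel columns grow to the right and rows downward; lengths in m; the calibration is good to about 2 mm. A picture is of the moment at which its call begins. calibration takes no time and is no camera call.
- close_job(): hands the job in, once; it reports no verdict.
The state is a dict: "time": time; "joint_positions": joint angles; "qvel": joint speeds; "joint_torque": joint torques, N m; "tool_pos": TCP position; "ee_rot": TCP orientation; "wrist_force": force on the tool from outside, world axes, zero at the start; "wrist_torque": the same for the moment, N m; "width": finger opening in m.
Only numpy, scipy, OpenCV 4.12 (cv2) and the standard library are available. Lean on these libraries where they do the work, as an engineer would, in place of code of your own. Each camera call takes 0.05 s, during which the arm holds its last target. There are 200 camera calls.

## Working session

There is one attempt and no reset: what is moved stays moved. The work goes in short steps, Python scripts to look and compute and a tool call to move; the robot and the scene stay as the last step left them, time stands still between calls to the robot, and variables do not carry over. Pictures are saved under pics/ and viewed, about 8 in all and at most 12, crops included, and the job is handed in when it is done.

Besides the shell and the picture viewer there is one more tool, called after "Call:" as name(argument=value, ...), one argument or row to a line, values as JSON. step_arm: Moves the arm, as the interface text tells. Its arguments: {"type":"object","properties":{"increments":{"type":"string"},"claw":{"type":"number"}},"required":["increments"]}

```bash
mkdir -p pics; ls; python3 - <<'E'
from bench import *
import cv2
for n in("scene","top"):
    im=snapshot(n); cv2.imwrite(f"pics/{n}0.png",im[...,::-1]); print(n,calibration(n))
print(get_obs())
E
```

```text
pics
scene {'camera_matrix': array([[512.46018095,   0.        , 322.64657793],
       [  0.        , 512.46018095, 238.35902919],
       [  0.        ,   0.        ,   1.        ]]), 'k1': -0.04544006245484959, 'eye': array([0.92221141, 0.666865  , 0.67387918]), 'orientation': array([0.91662007, 0.02369138, 2.63461428])}
top {'camera_matrix': array([[463.78179843,   0.        , 317.35595458],
       [  0.        , 463.78179843, 239.3877657 ],
       [  0.        ,   0.        ,   1.        ]]), 'k1': -0.10697460218124843, 'eye': array([ 0.35554015, -0.00796366,  1.10535695]), 'orientation': array([ 0.19861457,  0.02649604, -1.55024249])}
{'time': 0.1, 'joint_positions': array([ 1.09190213e+00,  8.78591471e-02,  1.37207426e+00, -2.83409439e-05,
        1.68362350e+00, -1.03104993e-01]), 'qvel': array([-0.00095384, -0.00074494, -0.00280328, -0.00139184,  0.00244901,
       -0.00229642]), 'joint_torque': array([ 2.29059799e-03, -3.41254663e+01, -3.03301907e+01,  7.20133027e-02,
        3.05492431e-02, -1.05293341e-04]), 'tool_pos': array([0.20163992, 0.51117094, 0.20444787]), 'ee_rot': array([-3.13963592e+00, -1.74149124e-04,  2.76580012e+00]), 'wrist_force': array([ 0.27756739,  0.73356349, -0.30444325]), 'wrist_torque': array([-0.01804771,  0.01227844, -0.04130068]), 'width': 0.0940049907554701}
```

View pics/top0.png

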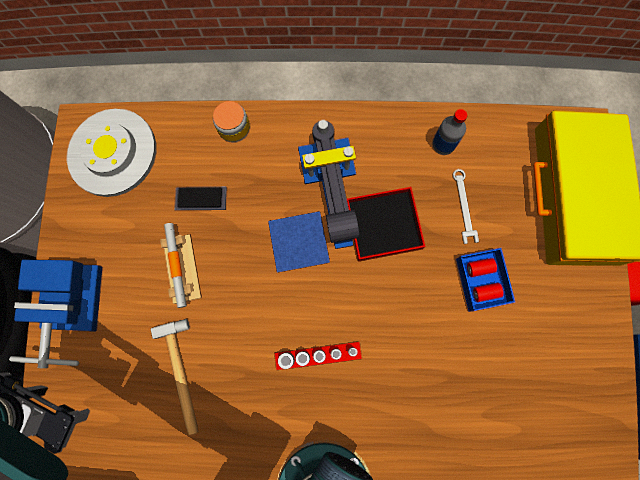

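View pics/scene0.png

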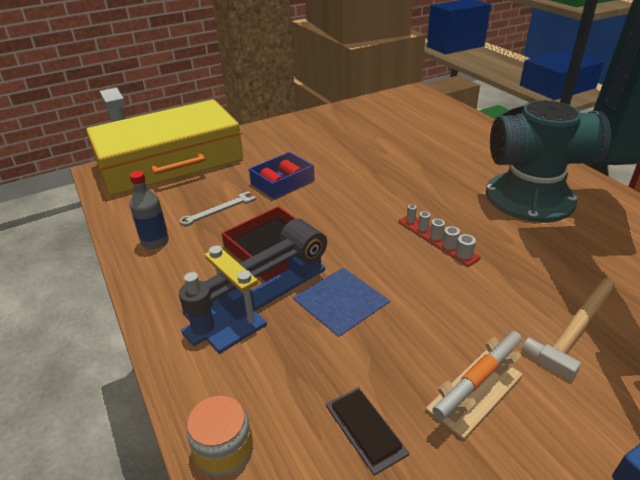

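The robot is at the bottom of the top view, with +x up and +y left. The drift lies left, with its orange grip near (175,263). The pad is at (299,242), the eye at (342,227) and the tray at (387,224), so the push goes toward -y. Next I'll measure these.

```bash
cat > h.py <<'E'
from bench import *
import cv2, numpy as np
from scipy.spatial.transform import Rotation as Ro
def cast(cam,px,z):
    c=calibration(cam); K=c["camera_matrix"]
    d=(np.atleast_2d(px).astype(float)-K[:2,2])/K[0,0]; u=d.copy()
    for _ in range(20): u=d/(1+c["k1"]*(u**2).sum(1,keepdims=True))
    r=Ro.from_euler("xyz",c["orientation"]).apply(np.c_[u[:,0],-u[:,1],-np.ones(len(u))])
    e=np.array(c["eye"]); return e+r*((z-e[2])/r[:,2])[:,None]
def blobs(im,lo,hi,roi,amin=100):
    m=cv2.inRange(cv2.cvtColor(im,cv2.COLOR_RGB2HSV),lo,hi)
    k=np.zeros_like(m); x0,y0,x1,y1=roi; k[y0:y1,x0:x1]=m[y0:y1,x0:x1]
    cs,_=cv2.findContours(k,cv2.RETR_EXTERNAL,cv2.CHAIN_APPROX_NONE)
    return sorted([c[:,0] for c in cs if cv2.contourArea(c)>amin],key=len,reverse=True)
def rect(cam,c,z):
    p=cast(cam,c,z)[:,:2]; (cx,cy),(w,h),a=cv2.minAreaRect((p*1000).astype(np.float32))
    return [round(v,1) for v in(cx,cy,w,h,a)]
E
python3 - <<'E'
from h import *
import bench; print([n for n in dir(bench) if not n.startswith('_')], globals().get('hold_point_z'))
t=snapshot("top"); s=snapshot("scene")
for cam,im,R in(("top",t,dict(pad=(255,200,335,280),tray=(330,180,435,265),grip=(150,210,205,315))),("scene",s,dict(pad=(280,260,400,340),tray=(210,200,310,290),grip=(430,330,530,420)))):
    for n,lo,hi,z in(("pad",(100,90,40),(125,255,255),.004),("tray",(170,120,60),(180,255,255),.035),("tray",(0,120,60),(5,255,255),.035),("grip",(5,150,120),(18,255,255),.055)):
        for c in blobs(im,lo,hi,R[n],60)[:2]: print(cam,n,c.mean(0).round(),rect(cam,c,z))
cv2.imwrite("pics/crop.png",np.hstack([cv2.resize(t[170:290,250:350],(400,480),interpolation=2),cv2.resize(s[200:300,240:340],(400,480),interpolation=2)])[...,::-1])
# drift silhouette (grey rod) in top
for c in blobs(t,(0,0,100),(180,50,255),(150,210,205,315),60)[:3]: print("rod",c.mean(0),rect("top",c,.055))
# eye edges in top, px guesses
print(cast("top",[[327,213],[357,213],[327,241],[357,241]],.112).round(3))
E
```

```text
['IKError', 'calibration', 'close_job', 'get_obs', 'hold_point_z', 'snapshot'] 0.0188
top pad [298. 242.] [571.8, 72.0, 128.6, 128.4, 11.8]
top tray [388. 221.] [614.3, -134.5, 151.0, 161.0, 11.6]
top grip [177. 262.] [510.9, 352.6, 252.6, 132.6, 4.0]
scene pad [341. 300.] [573.2, 74.1, 126.9, 127.4, 11.7]
scene pad [298. 274.] [613.2, -39.8, 119.4, 69.0, 11.8]
scene tray [253. 230.] [629.5, -156.9, 168.2, 107.5, 11.7]
scene tray [275. 271.] [655.6, -26.8, 65.0, 18.9, 11.6]
scene grip [481. 370.] [495.7, 354.7, 66.4, 26.1, 14.4]
rod [178.70422535 291.69014085] [439.4, 341.3, 69.5, 18.9, 13.7]
rod [170.16176471 236.95588235] [567.6, 372.0, 69.2, 19.8, 13.1]
[[ 0.615  0.002  0.112]
 [ 0.616 -0.064  0.112]
 [ 0.552  0.001  0.112]
 [ 0.553 -0.064  0.112]]
```

View pics/crop.png

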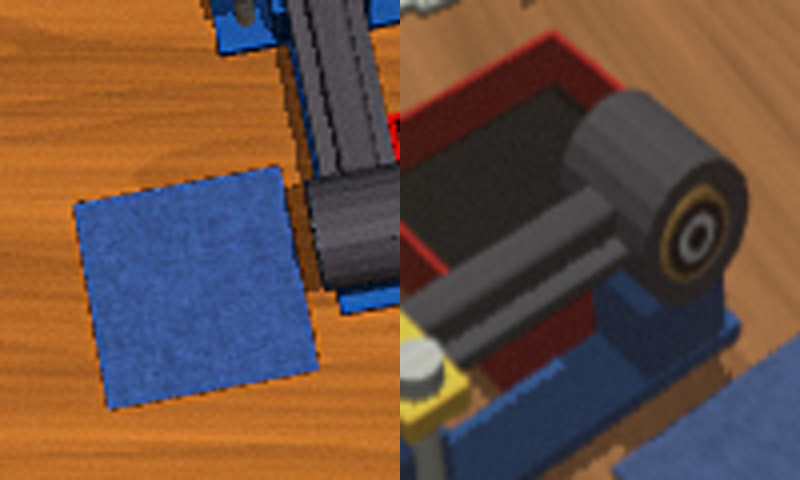

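The crop shows the eye's near face with the brass bushing face at about scene (314,249), facing the pad. Pad, tray and rod angles agree: the bore axis is about 11.6° off -y, and the drift lies at about 13.5°. I'll fix the bore centre and plan the approach.

```bash
cat >> h.py <<'E'
def plan(tgt,yaw,n):
    o=get_obs(); p=np.array(o["tool_pos"]); R=Ro.from_euler("xyz",o["ee_rot"]); T=Ro.from_euler("xyz",[np.pi,0,yaw])
    rv=(R.inv()*T).as_rotvec()/n; d=(np.array(tgt)-p)/n*100
    rows=[]
    for i in range(n):
        rows.append(" ".join(f"{v:.2f}" for v in R.inv().apply(d))+" "+" ".join(f"{v:.3f}" for v in rv)); R=R*Ro.from_rotvec(rv)
    for i in range(0,n,5): print(";".join(rows[i:i+5]))
E
python3 - <<'E'
from h import *
f=cast("scene",[[314.2,249.4]],.08)[0]; u=np.array([.2014,-.9795])
print("face",f,"lat off line", (f[:2]-[.572,.073])@[u[1],-u[0]])
b=f[:2]+.031*u; print("bore",b,"pad dist",(b-[.572,.073])@u,"tray",([.6143,-.1345]-b)@u)
im=snapshot("scene")
for c in blobs(im,(5,190,150),(14,255,255),(430,330,530,420),60)[:2]: print(rect("scene",c,.055))
plan([.503,.3565,.15],np.pi+.236,15)
E
```

```text
face [0.58816618 0.0041656  0.08      ] lat off line -0.0019715264509665557
bore [ 0.59440958 -0.0261989 ] pad dist 0.10167861525926648 tray 0.11008685474073354
[495.3, 360.8, 58.1, 9.1, 11.5]
-2.25 -0.22 0.37 -0.000 -0.000 -0.041;-2.24 -0.31 0.37 -0.000 -0.000 -0.041;-2.22 -0.41 0.37 -0.000 -0.000 -0.041;-2.20 -0.50 0.37 -0.000 -0.000 -0.041;-2.18 -0.59 0.37 -0.000 -0.000 -0.041
-2.16 -0.67 0.37 -0.000 -0.000 -0.041;-2.13 -0.76 0.37 -0.000 -0.000 -0.041;-2.09 -0.85 0.37 -0.000 -0.000 -0.041;-2.06 -0.93 0.37 -0.000 -0.000 -0.041;-2.02 -1.01 0.37 -0.000 -0.000 -0.041
-1.97 -1.10 0.37 -0.000 -0.000 -0.041;-1.93 -1.18 0.37 -0.000 -0.000 -0.041;-1.88 -1.25 0.37 -0.000 -0.000 -0.041;-1.83 -1.33 0.37 -0.000 -0.000 -0.041;-1.77 -1.40 0.37 -0.000 -0.000 -0.041
```

The bore centre is about (0.594, -0.026, 0.08), and the two methods agree within 2 mm. Moving above the drift.

Call:
step_arm(
  increments="-2.25 -0.22 0.37 0 0 -0.041;-2.24 -0.31 0.37 0 0 -0.041;-2.22 -0.41 0.37 0 0 -0.041;-2.20 -0.50 0.37 0 0 -0.041;-2.18 -0.59 0.37 0 0 -0.041",
  claw=-1,
)

```text
time: 0.75
tool_pos: [0.303, 0.4595, 0.1867]
ee_rot: [-3.141, -0.0, 2.973]
wrist_force: [0.6, -0.5, 0.0]
width: 0.0942
```

Call:
step_arm(
  increments="-2.16 -0.67 0.37 0 0 -0.041;-2.13 -0.76 0.37 0 0 -0.041;-2.09 -0.85 0.37 0 0 -0.041;-2.06 -0.93 0.37 0 0 -0.041;-2.02 -1.01 0.37 0 0 -0.041",
)

```text
time: 1.25
tool_pos: [0.4037, 0.4081, 0.1682]
ee_rot: [-3.142, -0.0, -3.106]
wrist_force: [-0.4, -0.3, 0.7]
width: 0.0939
```

Call:
step_arm(
  increments="-1.97 -1.10 0.37 0 0 -0.041;-1.93 -1.18 0.37 0 0 -0.041;-1.88 -1.25 0.37 0 0 -0.041;-1.83 -1.33 0.37 0 0 -0.041;-1.77 -1.40 0.37 0 0 -0.041",
)

```text
time: 1.75
tool_pos: [0.5042, 0.3567, 0.1496]
ee_rot: [3.142, -0.0, -2.901]
wrist_force: [-0.3, 0.9, 0.3]
width: 0.0944
```

```bash
python3 - <<'E'
from h import *
s=snapshot("scene"); t=snapshot("top")
cv2.imwrite("pics/above.png",np.hstack([cv2.resize(s[240:440,400:600],(400,400),interpolation=2),cv2.resize(t[180:330,110:260],(400,400),interpolation=2)])[...,::-1])
o=get_obs(); print(o["tool_pos"],o["ee_rot"])
plan([.501,.356,.036],np.pi+.236,5)
E
```

```text
[0.50513793 0.3554481  0.14860835] [-3.14034274e+00 -1.33201713e-03 -2.90545016e+00]
0.07 0.03 2.25 -0.000 -0.000 0.000;0.08 0.03 2.25 -0.000 -0.000 0.000;0.08 0.03 2.25 -0.000 -0.000 0.000;0.08 0.03 2.25 -0.000 -0.000 0.000;0.08 0.03 2.25 -0.000 -0.000 0.000
```

View pics/above.png

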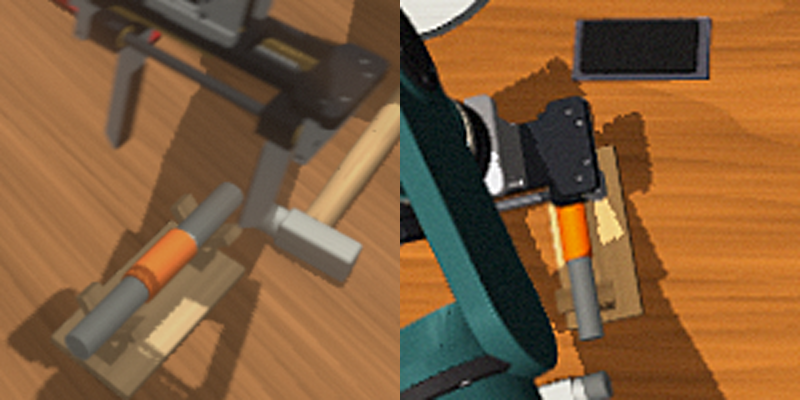

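The gripper stands square above the rest with the jaws across the drift. The hammer head near the end is outside the finger paths. Descend, then grip.

Call:
step_arm(
  increments="0.06 0 2.25 0 0 0;0.06 0 2.25 0 0 0;0.06 0 2.25 0 0 0;0.06 0 2.25 0 0 0;0.06 0 2.3 0 0 0",
)

```text
time: 2.35
tool_pos: [0.4997, 0.3572, 0.0365]
ee_rot: [3.141, 0.0, -2.902]
wrist_force: [0.2, 0.5, 0.5]
width: 0.0943
```

Call:
step_arm(
  increments="0 0 0 0 0 0;0 0 0 0 0 0;0 0 0 0 0 0;0 0 0 0 0 0;0 0 0 0 0 0",
  claw=1,
)

```text
time: 2.85
tool_pos: [0.5013, 0.357, 0.0385]
ee_rot: [3.141, 0.002, -2.902]
wrist_force: [0.1, 0.3, -0.9]
width: 0.0572
```

Call:
step_arm(
  increments="0 0 0 0 0 0;0 0 0 0 0 0;0 0 0 0 0 0;0 0 0 0 0 0;0 0 0 0 0 0",
)

```text
time: 3.35
tool_pos: [0.5006, 0.3563, 0.037]
ee_rot: [-3.141, -0.0, -2.902]
wrist_force: [-0.8, -1.6, 0.8]
width: 0.0254
```

```bash
python3 - <<'E'
from h import *
o=get_obs(); print({k:np.round(o[k],4) for k in("time","tool_pos","ee_rot","wrist_force","wrist_torque","width")})
E
```

```text
{'time': np.float64(3.35), 'tool_pos': array([0.5006, 0.3563, 0.037 ]), 'ee_rot': array([-3.1413e+00, -1.0000e-04, -2.9025e+00]), 'wrist_force': array([-0.7847, -1.609 ,  0.7951]), 'wrist_torque': array([-0.0394,  0.0727, -0.0004]), 'width': np.float64(0.0254)}
```

Gripped at 25.4 mm width, as expected for the 26 mm grip. Lifting.

Call:
step_arm(
  increments="0 0 0 0 0 0;0 0 -1.5 0 0 0;0 0 -2.5 0 0 0;0 0 -3 0 0 0;0 0 -3 0 0 0",
)

```text
time: 3.85
tool_pos: [0.5, 0.3563, 0.1379]
ee_rot: [-3.142, -0.002, -2.902]
wrist_force: [0.4, -0.0, -2.6]
width: 0.0252
```

```bash
python3 - <<'E'
from h import *
o=get_obs(); print({k:np.round(o[k],4) for k in("time","tool_pos","ee_rot","wrist_force","wrist_torque","width")})
plan([.5600,.135,.11],1.774,20)
E
```

```text
{'time': np.float64(3.85), 'tool_pos': array([0.5   , 0.3563, 0.1379]), 'ee_rot': array([-3.1415e+00, -1.6000e-03, -2.9023e+00]), 'wrist_force': array([ 0.4273, -0.0186, -2.5972]), 'wrist_torque': array([ 0.0372, -0.0305,  0.0041]), 'width': np.float64(0.0252)}
-0.03 -1.15 0.14 -0.000 -0.000 0.080;-0.12 -1.14 0.14 -0.000 -0.000 0.080;-0.21 -1.13 0.14 -0.000 -0.000 0.080;-0.30 -1.11 0.14 -0.000 -0.000 0.080;-0.39 -1.08 0.14 -0.000 -0.000 0.080
-0.48 -1.04 0.14 -0.000 -0.000 0.080;-0.56 -1.00 0.14 -0.000 -0.000 0.080;-0.64 -0.95 0.14 -0.000 -0.000 0.080;-0.71 -0.90 0.14 -0.000 -0.000 0.080;-0.78 -0.84 0.14 -0.000 -0.000 0.080
-0.85 -0.77 0.14 -0.000 -0.000 0.080;-0.90 -0.70 0.14 -0.000 -0.000 0.080;-0.96 -0.63 0.14 -0.000 -0.000 0.080;-1.01 -0.55 0.14 -0.000 -0.000 0.080;-1.05 -0.47 0.14 -0.000 -0.000 0.080
-1.08 -0.38 0.14 -0.000 -0.000 0.080;-1.11 -0.29 0.14 -0.000 -0.000 0.080;-1.13 -0.20 0.14 -0.000 -0.000 0.080;-1.14 -0.11 0.14 -0.000 -0.000 0.080;-1.15 -0.02 0.14 -0.000 -0.000 0.080
```

Call:
step_arm(
  increments="-0.03 -1.15 0.14 0 0 0.08;-0.12 -1.14 0.14 0 0 0.08;-0.21 -1.13 0.14 0 0 0.08;-0.30 -1.11 0.14 0 0 0.08;-0.39 -1.08 0.14 0 0 0.08",
)

```text
time: 4.35
tool_pos: [0.5153, 0.3007, 0.1302]
ee_rot: [-3.142, -0.001, 2.978]
wrist_force: [0.1, 0.3, -2.5]
width: 0.025
```

Call:
step_arm(
  increments="-0.48 -1.04 0.14 0 0 0.08;-0.56 -1.00 0.14 0 0 0.08;-0.64 -0.95 0.14 0 0 0.08;-0.71 -0.90 0.14 0 0 0.08;-0.78 -0.84 0.14 0 0 0.08",
)

```text
time: 4.85
tool_pos: [0.5306, 0.2455, 0.1232]
ee_rot: [-3.141, -0.001, 2.578]
wrist_force: [-0.4, -0.0, -2.5]
width: 0.0253
```

Call:
step_arm(
  increments="-0.85 -0.77 0.14 0 0 0.08;-0.90 -0.70 0.14 0 0 0.08;-0.96 -0.63 0.14 0 0 0.08;-1.01 -0.55 0.14 0 0 0.08;-1.05 -0.47 0.14 0 0 0.08",
)

```text
time: 5.35
tool_pos: [0.546, 0.1902, 0.1162]
ee_rot: [-3.141, -0.001, 2.178]
wrist_force: [0.0, -0.1, -2.6]
width: 0.025
```

Call:
step_arm(
  increments="-1.08 -0.38 0.14 0 0 0.08;-1.11 -0.29 0.14 0 0 0.08;-1.13 -0.20 0.14 0 0 0.08;-1.14 -0.11 0.14 0 0 0.08;-1.15 -0.02 0.14 0 0 0.08",
)

```text
time: 5.85
tool_pos: [0.5615, 0.135, 0.1092]
ee_rot: [-3.141, -0.0, 1.778]
wrist_force: [-0.5, -0.0, -2.6]
width: 0.0254
```

```bash
python3 - <<'E'
from h import *
o=get_obs(); print({k:np.round(o[k],4) for k in("time","tool_pos","ee_rot","wrist_force","wrist_torque","width")})
plan([.5600,.135,.062],1.774,5)
E
```

```text
{'time': np.float64(5.85), 'tool_pos': array([0.5615, 0.135 , 0.1092]), 'ee_rot': array([-3.1411e+00, -4.0000e-04,  1.7776e+00]), 'wrist_force': array([-0.5045, -0.015 , -2.6374]), 'wrist_torque': array([-0.0284,  0.0153, -0.0032]), 'width': np.float64(0.0254)}
0.01 -0.03 0.94 -0.000 -0.000 0.001;0.01 -0.03 0.94 -0.000 -0.000 0.001;0.01 -0.03 0.94 -0.000 -0.000 0.001;0.01 -0.03 0.94 -0.000 -0.000 0.001;0.01 -0.03 0.94 -0.000 -0.000 0.001
```

Call:
step_arm(
  increments="0 -0.02 0.94 0 0 0.001;0 -0.02 0.94 0 0 0.001;0 -0.02 0.94 0 0 0.001;0 -0.02 0.94 0 0 0;0 -0.02 0.94 0 0 0",
)

```text
time: 6.35
tool_pos: [0.5602, 0.1356, 0.0607]
ee_rot: [-3.141, -0.0, 1.779]
wrist_force: [1.0, 0.6, -4.1]
width: 0.0248
```

```bash
python3 - <<'E'
from h import *
s=snapshot("scene"); t=snapshot("top")
cv2.imwrite("pics/pre.png",np.hstack([cv2.resize(s[200:350,250:400],(400,400),interpolation=2),cv2.resize(t[160:310,230:380],(400,400),interpolation=2)])[...,::-1])
for c in blobs(s,(5,190,100),(14,255,255),(300,230,420,330),20)[:2]: print(c.mean(0))
o=get_obs(); print({k:np.round(o[k],4) for k in("time","tool_pos","ee_rot","wrist_force")})
E
```

```text
{'time': np.float64(6.45), 'tool_pos': array([0.5591, 0.1352, 0.0596]), 'ee_rot': array([-3.1373e+00, -4.0000e-04,  1.7785e+00]), 'wrist_force': array([-0.6237,  0.6957, -3.1453])}
```

View pics/pre.png

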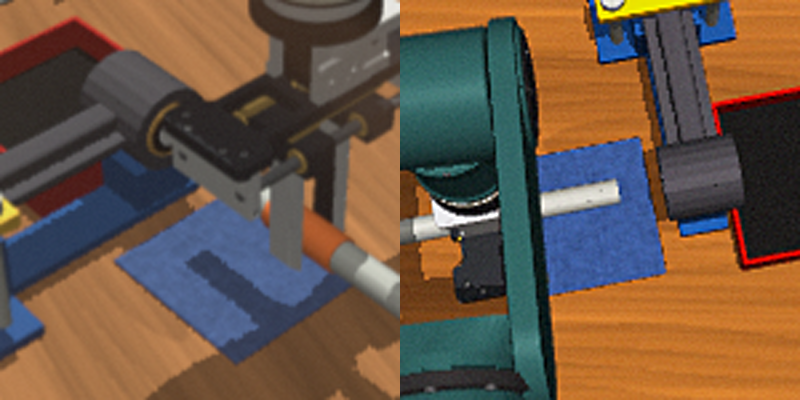

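In the top view the nose is at about (311,231.5), in front of the eye, which is centred at about (343.5,226.7). Now a check that they line up.

```bash
python3 - <<'E'
from h import *
o=lambda c:(np.array(c)*150/400+[230,160])
n=cast("top",[o([217,191])],.08)[0][:2]; mid=cast("top",[o([150,200])],.08)[0][:2]
e=cast("top",[o([302,178])],.112)[0][:2]
u=np.array([.2014,-.9795]); l=np.array([u[1],-u[0]])
print(n,mid,"ang",np.arctan2(*(n-mid)[::-1]),"eye",e,"lat nose-eye mm",(n-e)@l*1e3,"along",(e-n)@u*1e3)
print("lat nose vs bore est",(n-[.5933,-.0265])@l*1e3)
E
```

```text
[0.57910352 0.03736364] [0.57044687 0.09414499] ang -1.4195053790131098 eye [ 0.58411658 -0.03380809] lat nose-eye mm -9.423701541710718 along 70.72234226712754
lat nose vs bore est 1.043310739701919
```

The nose sits where the model predicts. Once the eye is cast at axis height, the lateral offset is only 1–2 mm, well inside the 11 mm clearance. Pushing along tool -x.

Call:
step_arm(
  increments="-1 0 0 0 0 0;-1 0 0 0 0 0;-1 0 0 0 0 0;-1 0 0 0 0 0;-1 0 0 0 0 0",
)

```text
time: 6.95
tool_pos: [0.5713, 0.0857, 0.0624]
ee_rot: [3.141, -0.001, 1.777]
wrist_force: [-0.9, 2.2, -3.0]
width: 0.0253
```

Call:
step_arm(
  increments="-1 0 0 0 0 0;-0.5 0 0 0 0 0;0 0 0 0 0 0;0 0 0 0 0 0;0 0 0 0 0 0",
)

```text
time: 7.45
tool_pos: [0.574, 0.0715, 0.0618]
ee_rot: [-3.141, 0.0, 1.778]
wrist_force: [0.3, -0.7, -3.9]
width: 0.0255
```

```bash
python3 - <<'E'
from h import *
t=snapshot("top"); s=snapshot("scene")
cv2.imwrite("pics/mid.png",np.hstack([cv2.resize(s[180:330,210:360],(400,400),interpolation=2),cv2.resize(t[160:310,280:430],(400,400),interpolation=2)])[...,::-1])
o=get_obs(); print({k:np.round(o[k],4) for k in("time","tool_pos","ee_rot","wrist_force","wrist_torque","width")})
print("remaining mm", np.linalg.norm(o["tool_pos"][:2]-np.array([.5933,-.0265])))
E
```

```text
{'time': np.float64(7.55), 'tool_pos': array([0.574 , 0.0717, 0.0619]), 'ee_rot': array([-3.1414e+00,  1.0000e-04,  1.7782e+00]), 'wrist_force': array([ 0.0616,  0.4725, -3.6519]), 'wrist_torque': array([-0.0496,  0.0492, -0.0233]), 'width': np.float64(0.0252)}
remaining mm 0.10006815615492395
```

View pics/mid.png

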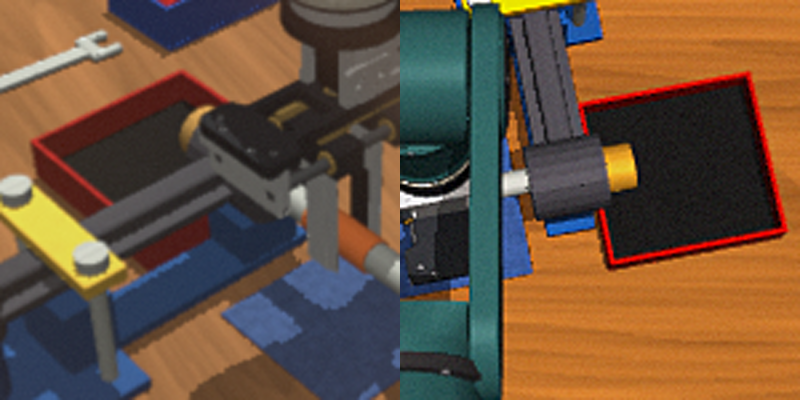

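The brass bushing is about 30 mm out over the tray, at top-crop (622,168), and the drift is in the bore. Pushing on by about 43 mm.

Call:
step_arm(
  increments="-1 0 0 0 0 0;-1 0 0 0 0 0;-1 0 0 0 0 0;-0.7 0 0 0 0 0;-0.6 0 0 0 0 0",
)

```text
time: 8.05
tool_pos: [0.583, 0.0281, 0.0618]
ee_rot: [-3.141, 0.0, 1.777]
wrist_force: [-0.3, 0.2, -3.8]
width: 0.0254
```

Call:
step_arm(
  increments="0 0 0 0 0 0;0 0 0 0 0 0;0 0 0 0 0 0;0 0 0 0 0 0;0 0 0 0 0 0",
)

```text
time: 8.55
tool_pos: [0.5829, 0.0298, 0.062]
ee_rot: [3.142, -0.0, 1.778]
wrist_force: [-0.1, 0.1, -3.5]
width: 0.025
```

```bash
python3 - <<'E'
from h import *
t=snapshot("top"); s=snapshot("scene")
cv2.imwrite("pics/out.png",np.hstack([cv2.resize(s[180:330,210:360],(400,400),interpolation=2),cv2.resize(t[160:310,280:430],(400,400),interpolation=2)])[...,::-1])
o=get_obs(); print({k:np.round(o[k],4) for k in("time","tool_pos","ee_rot","wrist_force","wrist_torque","width")})
E
```

```text
{'time': np.float64(8.65), 'tool_pos': array([0.5829, 0.0297, 0.062 ]), 'ee_rot': array([ 3.1415e+00, -1.0000e-04,  1.7782e+00]), 'wrist_force': array([ 1.2022, -0.5965, -3.5145]), 'wrist_torque': array([-0.0456,  0.1133,  0.018 ]), 'width': np.float64(0.0251)}
```

View pics/out.png

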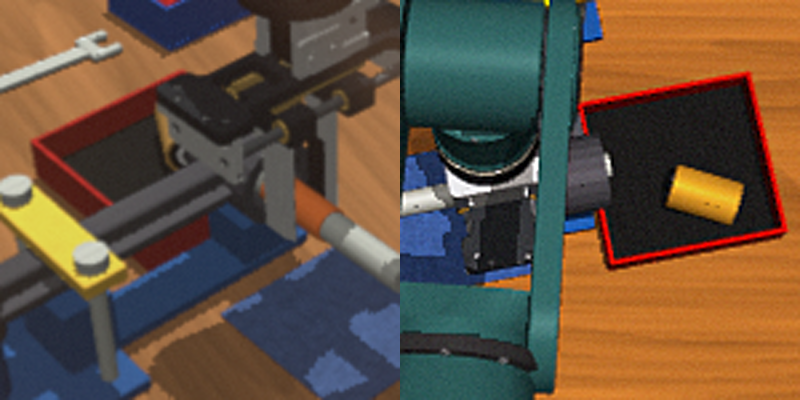

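The bushing lies flat in the tray at top-crop (705,194), and the drift's nose just shows past the far face. Drawing the drift back.

Call:
step_arm(
  increments="1.5 0 0 0 0 0;2 0 0 0 0 0;2 0 0 0 0 0;2 0 0 0 0 0;2 0 0 0 0 0",
)

```text
time: 9.15
tool_pos: [0.5627, 0.1243, 0.062]
ee_rot: [3.142, -0.001, 1.778]
wrist_force: [0.5, 0.4, -2.8]
width: 0.0252
```

Call:
step_arm(
  increments="2 0 0 0 0 0;1 0 0 0 0 0;0 0 -1.5 0 0 0;0 0 -2.5 0 0 0;0 0 -2.5 0 0 0",
)

```text
time: 9.65
tool_pos: [0.5572, 0.1512, 0.1284]
ee_rot: [-3.141, 0.001, 1.777]
wrist_force: [-0.1, 0.5, -3.0]
width: 0.0251
```

```bash
python3 - <<'E'
from h import *
t=snapshot("top"); s=snapshot("scene")
cv2.imwrite("pics/back.png",np.hstack([cv2.resize(s[180:360,280:460],(400,400),interpolation=2),cv2.resize(t[160:310,200:350],(400,400),interpolation=2)])[...,::-1])
o=get_obs(); print({k:np.round(o[k],4) for k in("time","tool_pos","ee_rot","wrist_force","wrist_torque","width")})
plan([.5005,.3565,.137],np.pi+.239,20)
E
```

```text
{'time': np.float64(9.75), 'tool_pos': array([0.5606, 0.1516, 0.133 ]), 'ee_rot': array([3.1308e+00, 8.0000e-04, 1.7770e+00]), 'wrist_force': array([ 0.7519, -0.5162, -2.5057]), 'wrist_torque': array([-0.0339,  0.0301, -0.039 ]), 'width': np.float64(0.0251)}
1.06 -0.08 -0.02 0.000 0.000 -0.080;1.07 0.00 -0.02 0.000 0.000 -0.080;1.06 0.09 -0.02 0.000 0.000 -0.080;1.05 0.17 -0.02 0.000 0.000 -0.080;1.04 0.26 -0.02 0.000 0.000 -0.080
1.01 0.34 -0.02 0.000 0.000 -0.080;0.98 0.42 -0.02 0.000 0.000 -0.080;0.95 0.50 -0.02 0.000 0.000 -0.080;0.90 0.57 -0.02 0.000 0.000 -0.080;0.85 0.64 -0.02 0.000 0.000 -0.080
0.80 0.71 -0.02 0.000 0.000 -0.080;0.74 0.77 -0.02 0.000 0.000 -0.080;0.68 0.82 -0.02 0.000 0.000 -0.080;0.61 0.88 -0.02 0.000 0.000 -0.080;0.54 0.92 -0.02 0.000 0.000 -0.080
0.46 0.96 -0.02 0.000 0.000 -0.080;0.38 1.00 -0.02 0.000 0.000 -0.080;0.30 1.02 -0.02 0.000 0.000 -0.080;0.22 1.04 -0.02 0.000 0.000 -0.080;0.13 1.06 -0.02 0.000 0.000 -0.080
```

View pics/back.png

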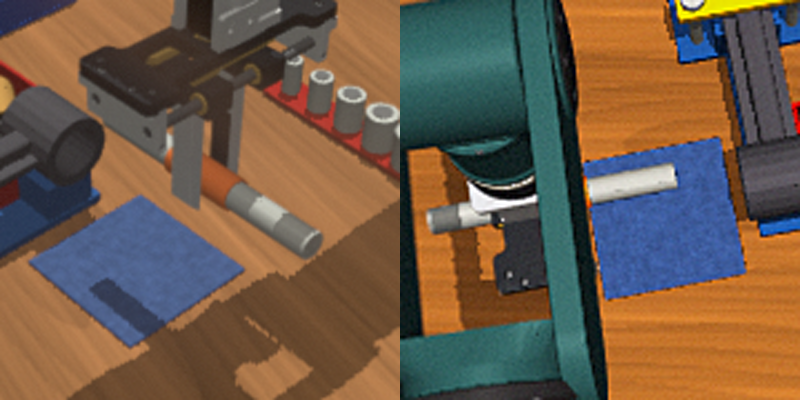

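The drift is clear of the empty bore, level, and still held at mid-grip. Returning to above the rest.

Call:
step_arm(
  increments="1.06 -0.08 0 0 0 -0.08;1.07 0 0 0 0 -0.08;1.06 0.09 0 0 0 -0.08;1.05 0.17 0 0 0 -0.08;1.04 0.26 0 0 0 -0.08",
)

```text
time: 10.25
tool_pos: [0.5419, 0.2025, 0.126]
ee_rot: [-3.14, -0.0, 2.18]
wrist_force: [-0.2, -0.1, -2.6]
width: 0.0254
```

Call:
step_arm(
  increments="1.01 0.34 0 0 0 -0.08;0.98 0.42 0 0 0 -0.08;0.95 0.50 0 0 0 -0.08;0.90 0.57 0 0 0 -0.08;0.85 0.64 0 0 0 -0.08",
)

```text
time: 10.75
tool_pos: [0.5271, 0.2538, 0.126]
ee_rot: [-3.14, -0.001, 2.58]
wrist_force: [-0.3, -0.0, -3.3]
width: 0.0255
```

Call:
step_arm(
  increments="0.80 0.71 0 0 0 -0.08;0.74 0.77 0 0 0 -0.08;0.68 0.82 0 0 0 -0.08;0.61 0.88 0 0 0 -0.08;0.54 0.92 0 0 0 -0.08",
)

```text
time: 11.25
tool_pos: [0.5122, 0.305, 0.126]
ee_rot: [-3.141, -0.001, 2.98]
wrist_force: [0.6, 0.3, -3.0]
width: 0.0253
```

Call:
step_arm(
  increments="0.46 0.96 0 0 0 -0.08;0.38 1.00 0 0 0 -0.08;0.30 1.02 0 0 0 -0.08;0.22 1.04 0 0 0 -0.08;0.13 1.06 0 0 0 -0.08",
)

```text
time: 11.75
tool_pos: [0.4975, 0.3562, 0.126]
ee_rot: [-3.141, -0.001, -2.903]
wrist_force: [0.4, -0.6, -3.1]
width: 0.0253
```

Call:
step_arm(
  increments="0 0 0 0 0 0;0 0 0 0 0 0;0 0 0 0 0 0",
)

```text
time: 12.05
tool_pos: [0.4978, 0.3558, 0.1266]
ee_rot: [-3.141, -0.0, -2.907]
wrist_force: [0.1, -0.3, -3.1]
width: 0.0253
```

```bash
python3 - <<'E'
from h import *
o=get_obs(); print({k:np.round(o[k],4) for k in("time","tool_pos","ee_rot","wrist_force","wrist_torque","width")})
plan([.5005,.3565,.04],np.pi+.239,5)
E
```

```text
{'time': np.float64(12.05), 'tool_pos': array([0.4978, 0.3558, 0.1266]), 'ee_rot': array([-3.1410e+00, -4.0000e-04, -2.9073e+00]), 'wrist_force': array([ 0.0603, -0.3107, -3.0776]), 'wrist_torque': array([ 0.0727, -0.0015,  0.0259]), 'width': np.float64(0.0253)}
-0.06 0.00 1.73 -0.000 -0.000 -0.001;-0.06 0.00 1.73 -0.000 -0.000 -0.001;-0.06 0.00 1.73 -0.000 -0.000 -0.001;-0.06 0.00 1.73 -0.000 -0.000 -0.001;-0.06 0.00 1.73 -0.000 -0.000 -0.001
```

Call:
step_arm(
  increments="-0.06 0 2.3 0 0 0;-0.06 0 2.3 0 0 0;-0.06 0 2 0 0 0;-0.06 0 1.5 0 0 0;0 0 0.6 0 0 0",
)

```text
time: 12.55
tool_pos: [0.4992, 0.3561, 0.0378]
ee_rot: [-3.141, -0.003, -2.906]
wrist_force: [0.2, 0.1, -2.9]
width: 0.0253
```

Call:
step_arm(
  increments="0 0 0.15 0 0 0;0 0 0 0 0 0;0 0 0 0 0 0",
)

```text
time: 12.85
tool_pos: [0.5008, 0.3577, 0.0399]
ee_rot: [3.141, 0.003, -2.905]
wrist_force: [0.6, -0.5, -2.7]
width: 0.0252
```

```bash
python3 - <<'E'
from h import *
s=snapshot("scene")
cv2.imwrite("pics/low.png",cv2.resize(s[290:440,400:550],(500,500),interpolation=2)[...,::-1])
o=get_obs(); print({k:np.round(o[k],4) for k in("time","tool_pos","ee_rot","wrist_force","wrist_torque","width")})
E
```

```text
{'time': np.float64(12.9), 'tool_pos': array([0.5008, 0.3577, 0.04  ]), 'ee_rot': array([ 3.1408e+00,  2.5000e-03, -2.9054e+00]), 'wrist_force': array([-0.019 , -0.1474, -2.3166]), 'wrist_torque': array([ 0.0754,  0.0448, -0.0259]), 'width': np.float64(0.0254)}
```

View pics/low.png

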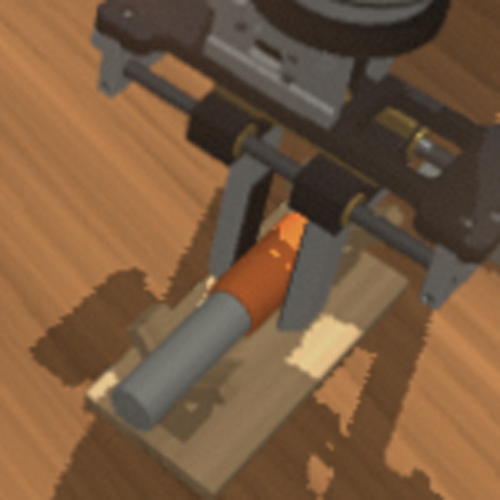

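The drift sits over both notches. The wrist still carries its weight, so it is about 3 mm high. Lower it until the load drops, then release.

Call:
step_arm(
  increments="0 0 0.1 0 0 0;0 0 0.1 0 0 0;0 0 0.1 0 0 0;0 0 0 0 0 0;0 0 0 0 0 0",
)

```text
time: 13.4
tool_pos: [0.5009, 0.357, 0.0375]
ee_rot: [-3.141, 0.002, -2.905]
wrist_force: [-0.7, -4.3, 5.6]
width: 0.0249
```

Now seated, with an upward force of 5.6 N. Opening and backing away.

Call:
step_arm(
  increments="0 0 0 0 0 0;0 0 0 0 0 0;0 0 0 0 0 0;0 0 0 0 0 0;0 0 0 0 0 0",
  claw=-1,
)

```text
time: 13.9
tool_pos: [0.4999, 0.3573, 0.0353]
ee_rot: [3.141, -0.0, -2.905]
wrist_force: [0.4, -0.5, 0.2]
width: 0.0619
```

Call:
step_arm(
  increments="0 0 0 0 0 0;0 0 0 0 0 0;0 0 0 0 0 0;0 0 0 0 0 0;0 0 0 0 0 0",
)

```text
time: 14.4
tool_pos: [0.5, 0.3572, 0.0355]
ee_rot: [3.142, 0.0, -2.905]
wrist_force: [0.2, -0.4, -0.8]
width: 0.094
```

Call:
step_arm(
  increments="0 0 -1 0 0 0;0 0 -2.5 0 0 0;0 0 -3 0 0 0;0 0 -3 0 0 0;0 0 -3 0 0 0",
)

```text
time: 14.9
tool_pos: [0.5, 0.3572, 0.1626]
ee_rot: [3.141, 0.001, -2.905]
wrist_force: [-0.4, -0.3, 0.1]
width: 0.0943
```

Call:
step_arm(
  increments="3 0 -2 0 0 0;3 0 -2 0 0 0;3 0 0 0 0 0;3 0 0 0 0 0;3 0 0 0 0 0",
)

```text
time: 15.4
tool_pos: [0.3531, 0.3219, 0.2018]
ee_rot: [3.141, 0.002, -2.906]
wrist_force: [-0.6, 0.9, -0.8]
width: 0.0937
```

Call:
step_arm(
  increments="3 0 0 0 0 0;3 0 0 0 0 0;0 0 0 0 0 0;0 0 0 0 0 0;0 0 0 0 0 0",
)

```text
time: 15.9
tool_pos: [0.2966, 0.3083, 0.201]
ee_rot: [3.141, 0.001, -2.906]
wrist_force: [0.7, 0.6, 0.1]
width: 0.0942
```

```bash
python3 - <<'E'
from h import *
t=snapshot("top"); s=snapshot("scene")
cv2.imwrite("pics/end.png",np.hstack([cv2.resize(s[290:440,400:550],(400,400),interpolation=2),cv2.resize(t[200:350,110:260],(400,400),interpolation=2)])[...,::-1])
for c in blobs(t,(0,0,100),(180,50,255),(150,210,205,315),60)[:3]: print("rod",c.mean(0),rect("top",c,.055))
for c in blobs(t,(15,120,80),(25,255,255),(335,190,425,260),60)[:1]: print("bushing",rect("top",c,.028))
o=get_obs(); print({k:np.round(o[k],4) for k in("time","tool_pos","ee_rot","wrist_force","width")})
E
```

```text
rod [178.54929577 291.3943662 ] [440.2, 341.7, 68.5, 19.6, 12.6]
rod [170.17910448 237.14925373] [567.8, 372.1, 69.7, 19.8, 12.8]
bushing [591.1, -156.9, 63.0, 39.6, 73.6]
{'time': np.float64(16.0), 'tool_pos': array([0.2967, 0.3082, 0.2005]), 'ee_rot': array([-3.1415e+00,  1.0000e-04, -2.9062e+00]), 'wrist_force': array([ 0.4879,  0.7565, -0.6501]), 'width': np.float64(0.0939)}
```

View pics/end.png

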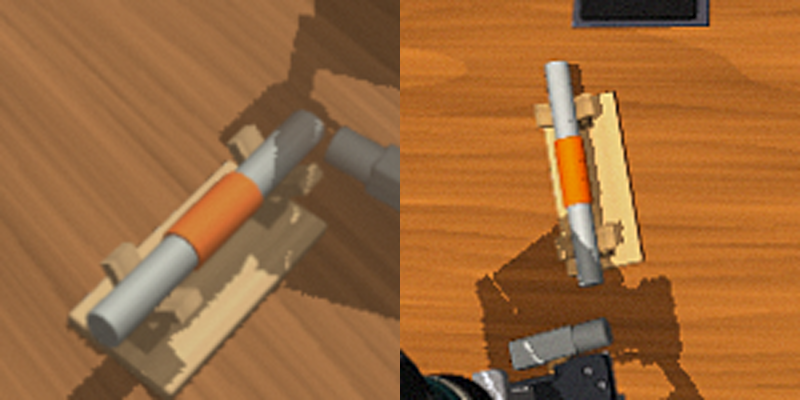

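The drift lies in both notches within 1 mm of its original place, the bushing is in the tray, and the arm is clear at z = 0.20. Handing in.

```bash
python3 -c "from bench import *; print(close_job())"
```

```text
the job is handed in; nothing more can be done
None
```

I took the drift from its rest and pushed it through the eye from the blue-pad side. The worn bushing dropped into the red tray. I then drew the drift back out, laid it in both notches, and handed the job in at about 16 s; no verdict is reported.

**Last checks:**
- **Drift:** its two rod ends measured within about 1 mm of where they were at the start, and the picture shows it in both notches.
- **Bushing:** it lies on the tray floor at about (0.591, -0.157), roughly 32 mm from the tray's centre and inside the walls.
- **Gripper:** it is open, clear of everything at z = 0.20 m, with the wrist force down to noise. The highest force reported was about 7 N, while seating the drift.

Nothing failed. Two measurements disagreed early on. The scene camera put the drift's centre about 8 mm further along its axis than the top camera did, and I used a value between the two, which the grip easily tolerated. The first eye-offset check read 9 mm, but I had cast the eye's outline at its top height instead of its axis height; by my estimate it was 1–2 mm. I did not measure the bystanders again at the end, but the arm never went near them.

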